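# Flip the stock tags to match the crates

### The job

Each of the four crates on the plank has a hinged flip tag standing straight in front of it. With the fingertips, gently push tags over so that only the crates heaped full of bushings show the round-disc face up (tag leaning towards its crate), and every other tag shows its bar face up (leaning away from its crate). Do not pinch the tags, do not shift the crates, and leave everything else standing about where it is.

Things in the scene. Friction and masses are not known exactly. Their poses are not given: they have to be found in the camera images.
- stand_1: one of four alike tag stands in a row 130 mm apart, in any order. Dark wooden foot 50 x 76 mm, 16 mm high, wire stops to 34 mm. Origin: centre of its underside, on the plank (18 mm thick). Own x points from the tag to the middle of its crate, 165 mm away; own y runs along the row and the hinge pin, which is 26 mm above the origin
- tag_1 (a joint): lean (rad) of stand_1's tag, aluminium, 60 wide, 60 from hinge to edge, 5 mm thick, ~50 g. 0 upright; positive: leans to its crate, disc face up; negative: leans away, bar face up. Swings freely, falls to either side once past upright, rests on stops at +-0.75. Free edge: leaning 41 mm beside the hinge, 70 mm above the plank; upright 86 mm above it
- stand_2: one of four alike tag stands in a row 130 mm apart, in any order. Dark wooden foot 50 x 76 mm, 16 mm high, wire stops to 34 mm. Origin: centre of its underside, on the plank (18 mm thick). Own x points from the tag to the middle of its crate, 165 mm away; own y runs along the row and the hinge pin, which is 26 mm above the origin
- tag_2 (a joint): lean (rad) of stand_2's tag, aluminium, 60 wide, 60 from hinge to edge, 5 mm thick, ~50 g. 0 upright; positive: leans to its crate, disc face up; negative: leans away, bar face up. Swings freely, falls to either side once past upright, rests on stops at +-0.75. Free edge: leaning 41 mm beside the hinge, 70 mm above the plank; upright 86 mm above it
- stand_3: one of four alike tag stands in a row 130 mm apart, in any order. Dark wooden foot 50 x 76 mm, 16 mm high, wire stops to 34 mm. Origin: centre of its underside, on the plank (18 mm thick). Own x points from the tag to the middle of its crate, 165 mm away; own y runs along the row and the hinge pin, which is 26 mm above the origin
- tag_3 (a joint): lean (rad) of stand_3's tag, aluminium, 60 wide, 60 from hinge to edge, 5 mm thick, ~50 g. 0 upright; positive: leans to its crate, disc face up; negative: leans away, bar face up. Swings freely, falls to either side once past upright, rests on stops at +-0.75. Free edge: leaning 41 mm beside the hinge, 70 mm above the plank; upright 86 mm above it
- stand_4: one of four alike tag stands in a row 130 mm apart, in any order. Dark wooden foot 50 x 76 mm, 16 mm high, wire stops to 34 mm. Origin: centre of its underside, on the plank (18 mm thick). Own x points from the tag to the middle of its crate, 165 mm away; own y runs along the row and the hinge pin, which is 26 mm above the origin
- tag_4 (a joint): lean (rad) of stand_4's tag, aluminium, 60 wide, 60 from hinge to edge, 5 mm thick, ~50 g. 0 upright; positive: leans to its crate, disc face up; negative: leans away, bar face up. Swings freely, falls to either side once past upright, rests on stops at +-0.75. Free edge: leaning 41 mm beside the hinge, 70 mm above the plank; upright 86 mm above it
- crate_full_1: slatted wooden crate, 110 (own x) x 100 (own y) mm, 66 mm high, standing loose on the plank behind its tag, heaped full of brass bushings (heap to 94 mm above its underside): this one is full. Origin: centre of its underside. It stays where it is
- crate_full_2: slatted wooden crate, 110 (own x) x 100 (own y) mm, 66 mm high, standing loose on the plank behind its tag, heaped full of brass bushings (heap to 94 mm above its underside): this one is full. Origin: centre of its underside. It stays where it is
- crate_low_1: slatted wooden crate, 110 (own x) x 100 (own y) mm, 66 mm high, standing loose on the plank behind its tag, with one loose layer of five brass bushings on its floor: not full. Origin: centre of its underside. It stays where it is
- crate_low_2: slatted wooden crate, 110 (own x) x 100 (own y) mm, 66 mm high, standing loose on the plank behind its tag, with only two brass bushings on its floor: not full. Origin: centre of its underside. It stays where it is
- bushing: loose brass bushing standing on the plank between two tags, 28 mm across, 30 mm high. Origin: centre of its underside. Bystander, leave alone
- bolt: steel bolt standing on its head on the plank between two tags, 28 mm across, 42 mm high. Origin: centre of its underside. Bystander, leave alone
- weight: small dark balance weight with a knob, on the plank between two tags, 30 mm across, 38 mm high. Origin: centre of its underside. Bystander, leave alone
- mug: white mug, 76 mm across, 85 mm high, on the table near the robot. Origin: centre of its underside. Bystander, leave alone
- wrench: steel wrench 170 mm long, lying on the table near the robot. Bystander, leave alone
- oil: grey plastic bottle, 56 mm across, 130 mm high, to the robot's right. Origin: centre of its underside. Bystander, leave alone
- jar: glass jar with a steel lid, 66 mm across, 80 mm high, on the left. Origin: centre of its underside. Bystander, leave alone
Things that resemble listed ones, but are neither listed nor needed, are in the scene too. Leave any green look-alike of the crate_full_1 alone. Leave any blue look-alike of the crate_low_2 alone.

How it is judged:
At the end, for the whole second after the job is handed in: Tags in front of the two full crates lean towards their crates (joint above 0.65 rad), the other two lean away (below -0.65 rad), all at rest; crates within 20 mm and bystanders within 30 mm of where they started ((y of crate_full_1 in the frame of stand_1 above 0.065 m or y of crate_full_1 in the frame of stand_1 below -0.065 m or value of joint tag_1 above 0.65 rad) and (y of crate_full_2 in the frame of stand_1 above 0.065 m or y of crate_full_2 in the frame of stand_1 below -0.065 m or value of joint tag_1 above 0.65 rad) and (y of crate_low_1 in the frame of stand_1 above 0.065 m or y of crate_low_1 in the frame of stand_1 below -0.065 m or value of joint tag_1 below -0.65 rad) and (y of crate_low_2 in the frame of stand_1 above 0.065 m or y of crate_low_2 in the frame of stand_1 below -0.065 m or value of joint tag_1 below -0.65 rad) and velocity of joint tag_1 between -0.2 and 0.2 rad/s and (y of crate_full_1 in the frame of stand_2 above 0.065 m or y of crate_full_1 in the frame of stand_2 below -0.065 m or value of joint tag_2 above 0.65 rad) and (y of crate_full_2 in the frame of stand_2 above 0.065 m or y of crate_full_2 in the frame of stand_2 below -0.065 m or value of joint tag_2 above 0.65 rad) and (y of crate_low_1 in the frame of stand_2 above 0.065 m or y of crate_low_1 in the frame of stand_2 below -0.065 m or value of joint tag_2 below -0.65 rad) and (y of crate_low_2 in the frame of stand_2 above 0.065 m or y of crate_low_2 in the frame of stand_2 below -0.065 m or value of joint tag_2 below -0.65 rad) and velocity of joint tag_2 between -0.2 and 0.2 rad/s and (y of crate_full_1 in the frame of stand_3 above 0.065 m or y of crate_full_1 in the frame of stand_3 below -0.065 m or value of joint tag_3 above 0.65 rad) and (y of crate_full_2 in the frame of stand_3 above 0.065 m or y of crate_full_2 in the frame of stand_3 below -0.065 m or value of joint tag_3 above 0.65 rad) and (y of crate_low_1 in the frame of stand_3 above 0.065 m or y of crate_low_1 in the frame of stand_3 below -0.065 m or value of joint tag_3 below -0.65 rad) and (y of crate_low_2 in the frame of stand_3 above 0.065 m or y of crate_low_2 in the frame of stand_3 below -0.065 m or value of joint tag_3 below -0.65 rad) and velocity of joint tag_3 between -0.2 and 0.2 rad/s and (y of crate_full_1 in the frame of stand_4 above 0.065 m or y of crate_full_1 in the frame of stand_4 below -0.065 m or value of joint tag_4 above 0.65 rad) and (y of crate_full_2 in the frame of stand_4 above 0.065 m or y of crate_full_2 in the frame of stand_4 below -0.065 m or value of joint tag_4 above 0.65 rad) and (y of crate_low_1 in the frame of stand_4 above 0.065 m or y of crate_low_1 in the frame of stand_4 below -0.065 m or value of joint tag_4 below -0.65 rad) and (y of crate_low_2 in the frame of stand_4 above 0.065 m or y of crate_low_2 in the frame of stand_4 below -0.065 m or value of joint tag_4 below -0.65 rad) and velocity of joint tag_4 between -0.2 and 0.2 rad/s and distance of each of crate_full_1, crate_full_2, crate_low_1, crate_low_2 from where it was at the start of the episode below 0.02 m and distance of each of bushing, bolt, weight, mug, wrench, oil, jar from where it was at the start of the episode below 0.03 m); the robot touches nothing.
It fails at once if a tag is pinched or forced (more than 15 N from the fingers) (contact force between any of tag_1, tag_2, tag_3, tag_4 and the fingers above 15 N).
It fails at once if a crate is lifted or shifted by more than 20 mm (distance of any of crate_full_1, crate_full_2, crate_low_1, crate_low_2 from where it was at the start of the episode above 0.02 m).
It fails at once if a bystander is lifted, knocked over or shifted by more than 30 mm (distance of any of bushing, bolt, weight, mug, wrench, oil, jar from where it was at the start of the episode above 0.03 m or angle between any of bushing, bolt, weight, mug, oil, jar's own z axis and vertical above 0.6 rad).
It also fails if it takes over 48 s, if anything falls off the work surface, if the arm or the gripper's body presses on something with over 40 N, if the wrist force passes 120 N, or if a joint passes its speed limit or range.

### The arm

A 6-joint arm with a two-finger parallel gripper is mounted at the origin on the work surface. World frame = base frame: x ahead of the robot, y to its left, z up, the work surface at z = 0. Lengths are in m, angles in rad, forces in N, time in s.
With the tool pointing down it reaches from about 0.35 to 0.85 m from the base axis. Payload 8.1 kg.
Tool frame: the origin (TCP) lies at the very end of the fingers, on their centre line; the grasp point (between the pads) lies 19 mm behind it (grasp_offset is the distance from the TCP to the grasp point, in m); z points along the fingers, y is the direction in which the jaws open and shut (so a half turn about z gives the same grasp; the last joint's range is limited). The gripper opens to 93 mm and grips with 3 to 60 N. Pads are 15 mm wide; open, the fingers measure 128 mm over their backs; the gripper's body (75 mm by 188 mm) begins 65 mm behind the grasp point.
Start: joints at [-1.28, 0.13, 1.488, -0, 1.523, -0.085], TCP at [0.22, -0.558, 0.219] pointing down, gripper open.
Joint ranges: [-2.96, 2.96], [-0.89, 2.26], [0.02, 2.5], [-1.34, 4.48], [0, 2.73], [-2.66, 2.66]. Speed limits (rad/s): [2.39, 2.39, 2.79, 3.14, 3.14, 3.14].

### API

Orientations are given as a rotation vector (axis times angle).
In Python, from plant import read_state, read_camera, close_job, search_frame, masks_of, grasp_offset gives the robot as it stands.
- The arm moves only by the tool drive_tool, never from a script. Its argument "plan" is a list of rows, each an object with "claw": the closure, from 0 (fully open) to 1 (shut); "linear": the shift along the tool's x, y, z in cm, a list of three; "angular": the turn, a rotation vector about the tool's x, y, z in degrees, a list of three. In form: [{"claw": claw, "linear": [tx, ty, tz], "angular": [ax, ay, az]}, ...]. A call has 1 to 12 rows; each row shifts and turns the commanded pose from where the row before left it, along the tool's axes as they then stand; what a row does not reach is not made up. A row lasts 1/8 s, in which the tool goes at most 62.5 mm and 10.7 degrees, less where a joint would pass 70% of its speed; a pose out of reach is approached as far as the arm can. A call is refused whole if a number of a shift passes 6.25 or a number of a turn 10.7, either way. A call with a gripper value outside its range is refused whole. The fingers move at their own pace and stop on an object; "newtons" is the grip in N (left out, the last holds). Time passes only in rows, so rows that do not move let the fingers close. It gives the time, the measured TCP pose, the force and the opening at its end, in the units of the state.
- read_state(): the state, without advancing time (a new reading comes with each control period).
- read_camera(name): name is "scene" or "top"; returns a dict with "pixels" (400x640x3 uint8, red, green, blue), "K" (3x3 intrinsics, pixels), "xyz" and "attitude" of the camera in the world. Camera axes: x right, y up, looking along -z (the intrinsics and any distortion apply to the point x, -y, -z); pixel columns grow to the right and rows downward; lengths in m; the calibration is good to about 2 mm. A picture is of the moment at which its call begins. There is no depth.
- close_job(): hands the job in, once; it reports no verdict.
Trained networks look in a picture, given as the dict that the camera call returned (one of the last four; its "shot" number tells which), for a name from the list of things; names that differ only in an ending like _2 or _b are one class to them, and where a whole thing is asked for, a point or a joint stands for the part that bears it (a point fixed in the world has none). Each returns a list of dicts, best first, with "p" (0 to 1); they miss things now and then, are a little off and sometimes report something else, mostly with a low value. They report only what shows in the picture. A call takes as long as a camera call. They do not tell look-alikes from the thing itself.
- search_frame(picture, label): "at" ([x, y, z] in m, in world coordinates, good to about 4 mm: the middle of the surface that is visible of it).
- masks_of(picture, label): "mask" (400x640 bool, what is visible of it).
The state is a dict: "t": time; "q": joint angles; "dq": joint speeds; "joint_torque": joint torques, N m; "tool_pos": TCP position; "orientation": TCP orientation; "force": force on the tool from outside, world axes, zero at the start; "wrist_torque": the same for the moment, N m; "opening": finger opening in m.
Only numpy, scipy, OpenCV 4.12 (cv2) and the standard library are available. Lean on these libraries where they do the work, as an engineer would, in place of code of your own. Each camera call takes 0.05 s, during which the arm holds its last target.

## Working session

There is one attempt and no reset: what is moved stays moved. The work goes in short steps, Python scripts to look and compute and a tool call to move; the robot and the scene stay as the last step left them, time stands still between calls to the robot, and variables do not carry over. Pictures are saved under pics/ and viewed, and the job is handed in when it is done.

Besides the shell and the picture viewer there is one more tool, called by a JSON object that holds its "method" and its "body". drive_tool: Moves the arm, as the interface text tells. Its arguments: {"type":"object","properties":{"plan":{"type":"array"},"newtons":{"type":"number"}},"required":["plan"]}

```bash
mkdir -p pics
cat > h.py <<'E'
import numpy as np,cv2
from plant import *
from scipy.spatial.transform import Rotation as R
def save(p,n): cv2.imwrite('pics/'+n,p['pixels'][:,:,::-1])
E
python3 - <<'E'
from h import *
print(read_state())
for n in ['scene','top']:
    p=read_camera(n); save(p,n+'0.png'); print(n,p['K'],p['xyz'],p['attitude'])
    for l in ['stand_1','tag_1','crate_full_1','crate_low_1','crate_low_2','bushing','bolt','weight','mug','wrench','oil','jar']:
        print(l,[(np.round(d['at'],3).tolist(),round(d['p'],2)) for d in search_frame(p,l)])
E
```

```text
{'t': 0.0, 'q': array([-1.28042720e+00,  1.31185559e-01,  1.48926624e+00, -5.87287399e-06,
        1.52299190e+00, -8.54026136e-02]), 'dq': array([ 0.00030355,  0.0011264 ,  0.00013817, -0.00080484,  0.0002653 ,
        0.0023025 ]), 'joint_torque': array([ 1.22962923e-03, -5.59845078e+01, -4.91763389e+01,  7.68882665e-02,
        3.57840245e-02, -9.99600070e-05]), 'tool_pos': array([ 0.22004891, -0.55758362,  0.21758004]), 'orientation': array([-3.08449631e+00, -5.86450812e-01,  3.06446120e-04]), 'force': array([-0.59330583, -1.6157208 ,  0.34458424]), 'wrist_torque': array([-0.01375125, -0.01016637, -0.00436865]), 'opening': 0.09307231039153868}
scene [[363.46637145   0.         320.05043665]
 [  0.         363.46637145 203.11806408]
 [  0.           0.           1.        ]] [ 0.96059836 -0.45707924  0.7085081 ] [0.70068712 0.2845327  0.76956734]
stand_1 [([0.476, 0.029, 0.052], 0.79), ([0.511, -0.225, 0.051], 0.77), ([0.508, -0.102, 0.031], 0.75), ([0.458, 0.162, 0.053], 0.58), ([0.521, -0.102, 0.082], 0.47), ([0.645, 0.062, 0.051], 0.45), ([0.44, 0.161, 0.067], 0.38)]
tag_1 [([0
[... 1304 characters left out ...]
], 0.78), ([0.657, -0.072, 0.08], 0.75), ([0.629, 0.187, 0.032], 0.46), ([0.457, 0.032, 0.076], 0.36)]
crate_low_1 [([0.644, 0.058, 0.035], 0.96), ([0.628, 0.189, 0.033], 0.81), ([0.513, 0.375, 0.017], 0.65)]
crate_low_2 [([0.644, 0.058, 0.035], 0.96), ([0.628, 0.189, 0.033], 0.81), ([0.513, 0.375, 0.017], 0.65)]
bushing [([0.491, -0.035, 0.05], 0.37)]
bolt [([0.476, 0.105, 0.027], 0.66), ([0.657, 0.388, 0.082], 0.48)]
weight [([0.492, -0.165, 0.041], 0.39)]
mug [([0.339, 0.404, 0.046], 0.69)]
wrench [([0.387, -0.414, 0.003], 0.78), ([0.456, 0.03, 0.074], 0.7)]
oil [([0.629, -0.438, 0.087], 0.6), ([0.646, 0.054, 0.034], 0.36), ([0.34, 0.405, 0.041], 0.26)]
jar [([0.654, 0.389, 0.083], 0.61)]
```

View pics/scene0.png

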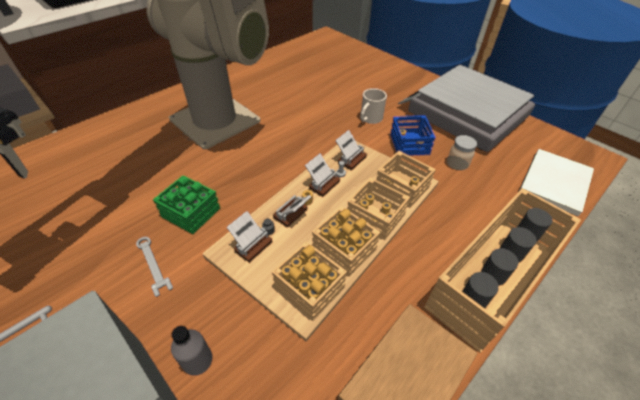

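View pics/top0.png

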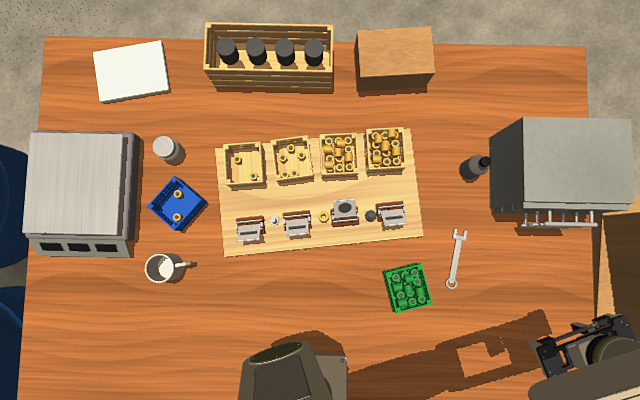

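Run:
```python
from h import *
a=cv2.imread('pics/scene0.png')[120:320,200:445]; b=cv2.imread('pics/top0.png')[120:260,215:425]
cv2.imwrite('pics/c1.png',cv2.resize(a,None,fx=3,fy=3,interpolation=2)[:600,:800]); cv2.imwrite('pics/c2.png',cv2.resize(b,None,fx=3.8,fy=3.8,interpolation=2)[:600,:800])
```

```text
(no output)
```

View pics/c1.png

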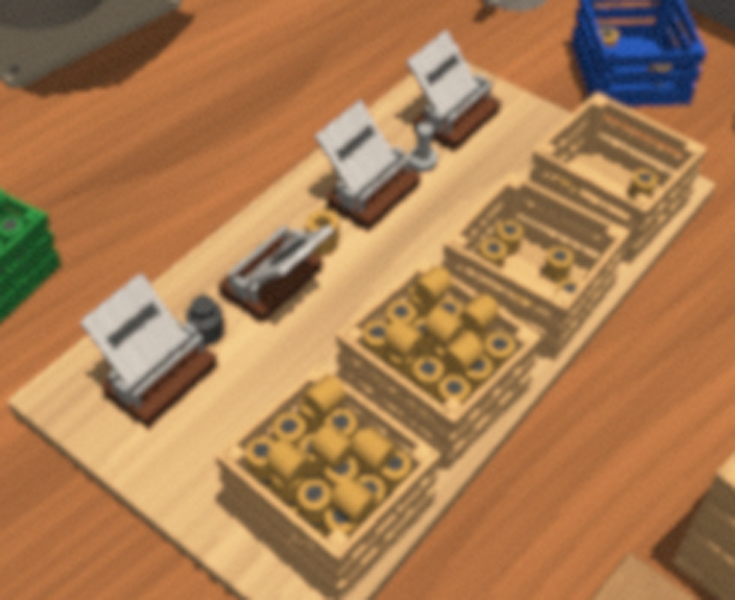

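View pics/c2.png

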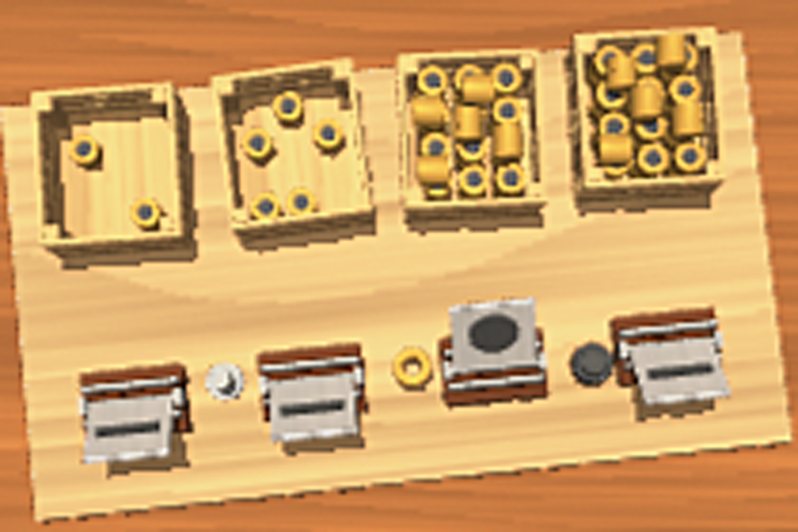

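Both views agree. The two full crates are the right-hand ones in the top view, at about (338,155) and (385,150). The tag at (391,214) in front of the rightmost full crate shows its bar and has to be flipped. The other three are already right: the disc at (345,210), and the bars at (297,224) and (250,229). I'll turn the tool to line up with the row, close the fingers and go to the robot side of the right-hand tag.

{"method": "drive_tool", "body": {"plan": [{"claw":1,"linear":[0,0,0],"angular":[0,0,7.5]},{"claw":1,"linear":[0,0,0],"angular":[0,0,7.5]},{"claw":1,"linear":[3.07,-3.81,0],"angular":[0,0,0]},{"claw":1,"linear":[3.07,-3.81,0],"angular":[0,0,0]},{"claw":1,"linear":[3.07,-3.81,0],"angular":[0,0,0]},{"claw":1,"linear":[3.07,-3.81,0],"angular":[0,0,0]},{"claw":1,"linear":[3.07,-3.81,0],"angular":[0,0,0]},{"claw":1,"linear":[3.07,-3.81,0],"angular":[0,0,0]},{"claw":1,"linear":[3.07,-3.81,0],"angular":[0,0,0]},{"claw":1,"linear":[3.07,-3.81,0],"angular":[0,0,0]},{"claw":1,"linear":[0,0,0],"angular":[0,0,0]},{"claw":1,"linear":[0,0,0],"angular":[0,0,0]}], "newtons": 5}}

```text
t: 2.8
tool_pos: [0.4294, -0.2277, 0.2187]
orientation: [3.136, 0.18, -0.0]
force: [0.4, -0.5, -0.7]
opening: 0.0002
```

{"method": "drive_tool", "body": {"plan": [{"claw":1,"linear":[0,0,2.5],"angular":[0,0,0]},{"claw":1,"linear":[0,0,2.5],"angular":[0,0,0]},{"claw":1,"linear":[0,0,2.5],"angular":[0,0,0]},{"claw":1,"linear":[0,0,2.5],"angular":[0,0,0]},{"claw":1,"linear":[0,0,2.5],"angular":[0,0,0]},{"claw":1,"linear":[0,0,2.3],"angular":[0,0,0]},{"claw":1,"linear":[0,0,0],"angular":[0,0,0]},{"claw":1,"linear":[0,0,0],"angular":[0,0,0]}]}}

```text
t: 3.8
tool_pos: [0.4296, -0.2285, 0.0716]
orientation: [3.136, 0.177, 0.001]
force: [0.7, -0.1, 0.2]
opening: 0.0006
```

Run:
```python
from h import *
print(read_state()['tool_pos'])
a=read_camera('scene')['pixels'][120:320,200:445,::-1]; b=read_camera('top')['pixels'][120:260,215:425,::-1]
a=cv2.resize(a,None,fx=2.4,fy=2.4)[:,:400];b=cv2.resize(b[:,80:],None,fx=3,fy=3)
h=max(a.shape[0],b.shape[0]);f=lambda m:cv2.copyMakeBorder(m,0,h-m.shape[0],0,0,0)
cv2.imwrite('pics/d1.png',np.hstack([f(a),f(b)]))
```

```text
[ 0.42962415 -0.22846389  0.07157593]
```

View pics/d1.png

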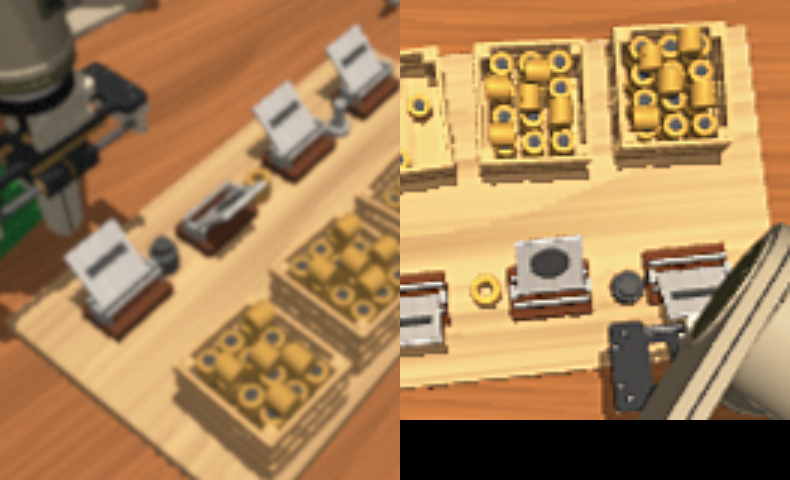

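The finger is right behind the tag, at about (65,210) in the left half of the picture. Now I'll push slowly towards the crate.

{"method": "drive_tool", "body": {"plan": [{"claw":1,"linear":[1,0,0],"angular":[0,0,0]},{"claw":1,"linear":[0.7,0,0],"angular":[0,0,0]},{"claw":1,"linear":[0.6,0,0],"angular":[0,0,0]},{"claw":1,"linear":[0.6,0,0],"angular":[0,0,0]},{"claw":1,"linear":[0.6,0,0],"angular":[0,0,0]},{"claw":1,"linear":[0.6,0,0],"angular":[0,0,0]},{"claw":1,"linear":[0.6,0,0],"angular":[0,0,0]},{"claw":1,"linear":[0.6,0,0],"angular":[0,0,0]},{"claw":1,"linear":[0.6,0,0],"angular":[0,0,0]},{"claw":1,"linear":[0.6,0,0],"angular":[0,0,0]}]}}

```text
t: 5.15
tool_pos: [0.4946, -0.2199, 0.0706]
orientation: [-3.136, -0.179, -0.0]
force: [0.6, 0.6, -0.2]
opening: 0.0004
```

{"method": "drive_tool", "body": {"plan": [{"claw":1,"linear":[0.5,0,0],"angular":[0,0,0]},{"claw":1,"linear":[0.5,0,0],"angular":[0,0,0]},{"claw":1,"linear":[0,0,0],"angular":[0,0,0]}]}}

```text
t: 5.52
tool_pos: [0.5044, -0.2188, 0.0706]
orientation: [3.136, 0.179, 0.0]
force: [-0.1, -0.6, -0.0]
opening: 0.0007
```

Run:
```python
from h import *
print(read_state()['tool_pos'])
a=read_camera('scene')['pixels'][120:320,200:445,::-1]
cv2.imwrite('pics/d2.png',cv2.resize(a,None,fx=3,fy=3))
```

```text
[ 0.50441759 -0.21877393  0.07064786]
```

View pics/d2.png

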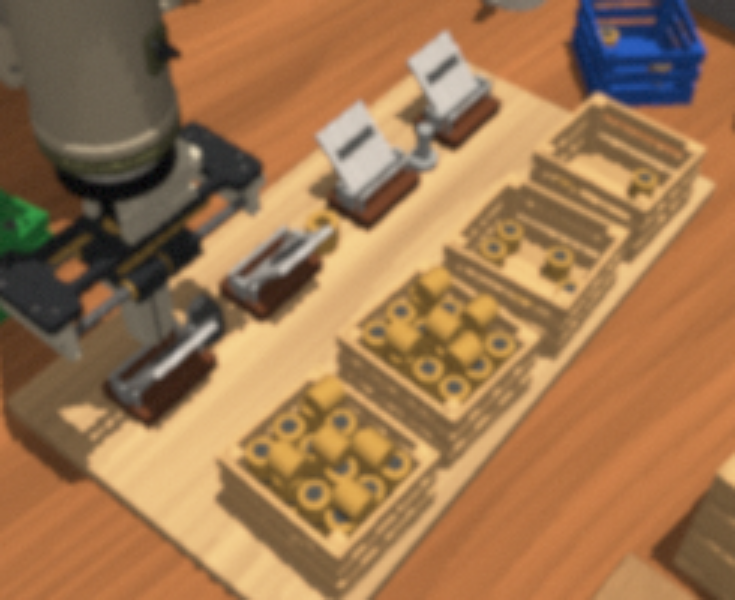

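The tag at (165,350) now leans towards its crate. I'll back away, lift and check.

{"method": "drive_tool", "body": {"plan": [{"claw":1,"linear":[-2,0,0],"angular":[0,0,0]},{"claw":1,"linear":[-3,0,0],"angular":[0,0,0]},{"claw":1,"linear":[-2,0,-3],"angular":[0,0,0]},{"claw":1,"linear":[0,0,-4],"angular":[0,0,0]},{"claw":1,"linear":[0,0,-4],"angular":[0,0,0]},{"claw":1,"linear":[0,0,-4],"angular":[0,0,0]},{"claw":1,"linear":[-3,3.8,0],"angular":[0,0,0]},{"claw":1,"linear":[-3,3.8,0],"angular":[0,0,0]},{"claw":1,"linear":[-3,3.8,0],"angular":[0,0,0]},{"claw":1,"linear":[-3,3.8,0],"angular":[0,0,0]},{"claw":1,"linear":[-3,3.8,0],"angular":[0,0,0]},{"claw":1,"linear":[-3,3.8,0],"angular":[0,0,0]}]}}

```text
t: 7.08
tool_pos: [0.2804, -0.475, 0.2207]
orientation: [3.136, 0.179, 0.0]
force: [1.8, -0.3, -0.5]
opening: 0.0004
```

{"method": "drive_tool", "body": {"plan": [{"claw":1,"linear":[0,0,0],"angular":[0,0,0]},{"claw":1,"linear":[0,0,0],"angular":[0,0,0]},{"claw":1,"linear":[0,0,0],"angular":[0,0,0]},{"claw":1,"linear":[0,0,0],"angular":[0,0,0]}]}}

```text
t: 7.58
tool_pos: [0.2824, -0.473, 0.2208]
orientation: [3.136, 0.181, 0.0]
force: [0.0, 0.8, 0.5]
opening: 0.0003
```

Run:
```python
from h import *
print(read_state()['tool_pos'])
p=read_camera('scene'); a=p['pixels'][120:320,200:445,::-1]; q=read_camera('top'); b=q['pixels'][120:260,215:425,::-1]
cv2.imwrite('pics/e1.png',cv2.resize(a,None,fx=3,fy=3)); cv2.imwrite('pics/e2.png',cv2.resize(b,None,fx=3.8,fy=3.8)[:,:800])
print([(np.round(d['at'],3).tolist(),round(d['p'],2)) for d in search_frame(q,'tag_1')])
print([(np.round(d['at'],3).tolist(),round(d['p'],2)) for d in search_frame(q,'crate_full_1')])
```

```text
[ 0.28238717 -0.4730312   0.22080962]
[([0.441, 0.162, 0.07], 0.88), ([0.454, 0.031, 0.073], 0.8), ([0.51, -0.092, 0.075], 0.78), ([0.527, -0.214, 0.073], 0.55)]
[([0.3, -0.259, 0.065], 0.97), ([0.656, -0.074, 0.078], 0.89), ([0.674, -0.201, 0.081], 0.82), ([0.491, -0.165, 0.038], 0.68)]
```

View pics/e1.png

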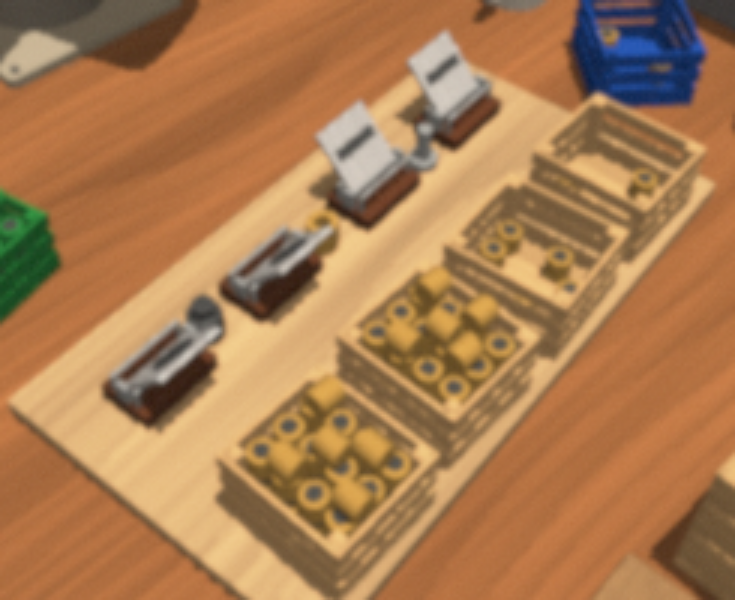

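View pics/e2.png

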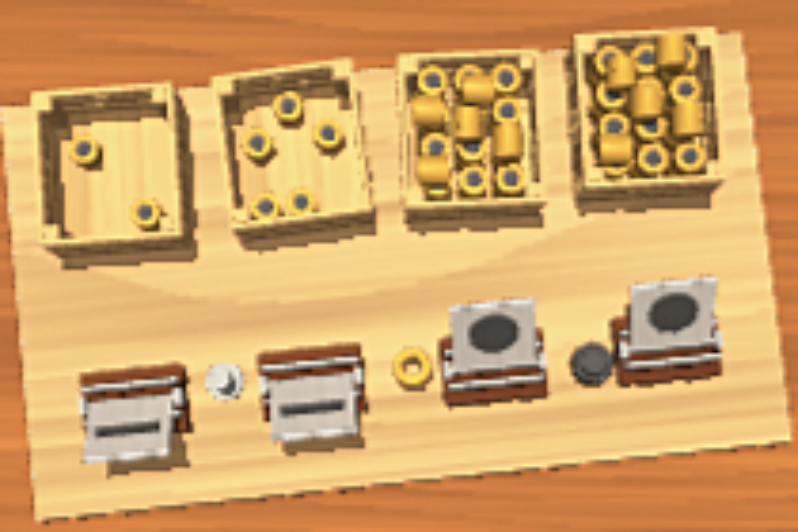

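The right-hand tag, at (672,313) in the enlarged top view, now shows its disc, and so does the one at (492,333). The two left tags at (128,430) and (311,408) show bars, and the crates and bystanders are where they were.

```bash
python3 -c "
from plant import close_job
print(close_job())"
```

```text
the job is handed in; nothing more can be done
None
```

The job is handed in, and my last pictures show all four tags as the task asks. Only one tag was wrong at the start: the rightmost, in front of a full crate, showed its bar. I pushed it over towards its crate with the closed fingertips, with no more than about 1 N read at the tool after the push moves, then backed the arm clear.

- **Tags:** in both cameras the two tags before the full crates show discs, leaning to their crates. The two before the low crates show bars, leaning away.
- **Crates and bystanders on the plank:** none has visibly moved. The network put the full crates within about 7 mm of their first readings. I did not recheck the mug, wrench, oil bottle or jar after the push. The arm passed above the wrench's side of the table at about 0.2 m and went nowhere near the other three.
- **Disagreements:** the networks gave some false hits, such as the green look-alike as a full crate and the weight as a full crate (p 0.68). I set these aside after looking at the pictures.

The whole run took about 8 s of the 48 s allowed.

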